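Fetch the perfume from behind the vanity things

TASK

Get the perfume bottle out from behind the things that hem it in: first move the bamboo brush cup, the lip balm case and the steel hair clip onto the blue felt mat, leaving the bottle where it is until all three stand there. Then stand the bottle upright in the middle of the marble coaster, and only after that put the cup, the balm case and the clip back on the pegboard, each upright on the very pad it came from, just where it was and with the clip turned as it was. Don't tip anything over and leave the nail polish, the ring dish and the potted succulent alone.

Things in the scene. Friction and masses are not known exactly. Their poses are not given: they have to be found in the camera images.
- perfume: Small round green glass perfume bottle, upright; body 44 mm across up to 34 mm height, then a shoulder, and a brass cap 22 mm across from 46 to 64 mm height. Origin: centre of its underside, z up. It starts on the white pad of the pegboard, with the three things in front of and beside it and two pegs behind it. 140 g or so.
- cup: Bamboo brush cup, a cylinder 52 mm across and 62 mm tall with a darker band, three stubby brush handles standing out of it to 78 mm height; cup and brushes are one piece. Origin: centre of its underside, z up. Starts on one of the three black pads. 110 g or so.
- balm: Coral silicone lip balm case, an upright round stick 36 mm across, straight to 40 mm height, domed top at 52 mm. Origin: centre of its underside, z up. Starts on one of the three black pads. 50 g or so.
- clip: Steel hair clip lying flat: 66 mm long along its y axis, 22 mm wide along its x axis (flat sides, the way to grip it), 21 mm high; one rigid piece. Origin: centre of its underside, z up. Starts on one of the three black pads, its length roughly along the pegboard's y axis. 60 g or so.
- pegboard: Gray panel fixed flat on the shelf, 200 (x) by 270 (y) by 8 mm. Origin: centre of its underside; x points roughly away from the robot. Flat pads, 56 mm across: three black at (-63,0), (5,68), (5,-68) mm, each under one of cup, balm and clip (which one varies, within 3 mm in x and y), the bottle's white one at (15,0). Two pegs, 8 mm thick, stand 50 mm above it at (52,12.5), (52,-12.5).
- mat: Blue felt mat, the side area, fixed: 280 mm along its x (roughly away from the robot), 140 mm along its y, 3 mm thick. Origin: centre of its underside, z up. To the left or the right of the pegboard.
- coaster: Round marble coaster, fixed: 90 mm across, 8 mm thick, flat top. Origin: centre of its underside, z up. On the other side of the pegboard from the mat.
- polish: Bystander: red nail polish bottle with a white cap, 28 mm across, 62 mm tall, between robot and pegboard. Origin: centre of its underside.
- dish: Bystander: white and blue ceramic ring dish, 72 mm across, 16 mm tall, between robot and pegboard. Origin: centre of its underside.
- plant: Bystander: small succulent in a terracotta pot, 68 mm across, about 82 mm tall with its leaves, beyond the pegboard. Origin: centre of its underside.

How it is judged:
By the outcome, as a careful person would: the job done as asked, in the order asked, and still so for the second after the job is handed in, with the robot touching nothing.
It also fails if it takes over 141 s, if anything falls off the work surface, if the arm or the gripper's body presses on something with over 40 N, if the wrist force passes 120 N, or if a joint passes its speed limit or range.

ROBOT

A 6-joint arm with a two-finger parallel gripper is mounted at the origin on the work surface. World frame = base frame: x ahead of the robot, y to its left, z up, the work surface at z = 0. Lengths are in m, angles in rad, forces in N, time in s.
With the tool pointing down it reaches from about 0.3 to 0.775 m from the base axis. Payload 14.6 kg.
Tool frame: the origin (TCP) lies midway between the tips of the shut fingers; the grasp point (between the pads) lies 19 mm behind it; z points along the fingers, y is the direction in which the jaws open and shut (so a half turn about z gives the same grasp; the last joint's range is limited). The gripper opens to 85 mm and grips with 20 to 120 N. Pads are 22 mm wide; open, the fingers measure 114 mm over their backs; the gripper's body (76 mm by 85 mm) begins 54 mm behind the grasp point. The pads swing forward as they close: fully open they stand 13 mm farther back than shut.
Start: joints at [1.257, 0.3, 1.521, -0, 1.321, -0.067], TCP at [0.134, 0.533, 0.231] pointing down, gripper open.
Joint ranges: [-3.03, 3.03], [-0.79, 2.21], [0.23, 2.52], [-1.04, 4.18], [0, 3.07], [-2.55, 2.55]. Speed limits (rad/s): [2.22, 2.22, 2.57, 3.14, 3.14, 3.14].

INTERFACE

Orientations are given as [roll, pitch, yaw] about the fixed x, y, z axes, in that order (R = Rz(yaw) Ry(pitch) Rx(roll)).
In Python, from plant import robot, optics gives the robot as it stands.
- The arm moves only by the shell command python3 -m handwheel 'ROWS' [OPENING] [FORCE]. ROWS is a JSON object of lists of equal length, an entry for each row: "linear": the shift along the tool's x, y, z in units of 40 mm (1.0 is 40 mm), a list of three; "twist": the turn about the tool's z in rad. In form: {"linear": [[tx, ty, tz], ...], "twist": [twist, ...]}. A call has 1 to 10 rows; each row shifts and turns the commanded pose from where the row before left it, along the tool's axes as they then stand; what a row does not reach is not made up. A row lasts 1/8 s, in which the tool goes at most 62.5 mm and 10.7 degrees, less where a joint would pass 70% of its speed; a pose out of reach is approached as far as the arm can. A call is refused whole if a number of a shift passes 1 or a number of a turn 0.188, either way. A call with a gripper value outside its range is refused whole. OPENING is the finger opening in mm, from 0 to 85.4, set as the call begins (- or left out, the last holds). The fingers move at their own pace and stop on an object; FORCE is the grip in N (left out, the last holds). Time passes only in rows, so rows that do not move let the fingers close. It gives the time, the measured TCP pose, the force and the opening at its end, in the units of the state.
- robot.get_state(): the state, without advancing time (a new reading comes with each control period).
- optics.camera(name): name is "side" or "top" or "wrist"; returns a dict with "image" (420x560x3 uint8, red, green, blue), "camera_matrix" (3x3 intrinsics, pixels), "extrinsics" (4x4, takes a point from world to camera coordinates). Camera axes: x right, y up, looking along -z (the intrinsics and any distortion apply to the point x, -y, -z); pixel columns grow to the right and rows downward; lengths in m; the calibration is good to about 2 mm. A picture is of the moment at which its call begins. There is no depth.
- robot.finish_job(): hands the job in, once; it reports no verdict.
The state is a dict: "clock": time; "joint_positions": joint angles; "qvel": joint speeds; "tau": joint torques, N m; "position": TCP position; "ee_rot": TCP orientation; "ft_force": force on the tool from outside, world axes, zero at the start; "wrist_torque": the same for the moment, N m; "width": finger opening in m.
Only numpy, scipy, OpenCV 4.12 (cv2) and the standard library are available. Lean on these libraries where they do the work, as an engineer would, in place of code of your own. Each camera call takes 0.05 s, during which the arm holds its last target. There are 200 camera calls.

## Working session

There is one attempt and no reset: what is moved stays moved. The work goes in short steps, Python scripts to look and compute and a shell command to move; the robot and the scene stay as the last step left them, time stands still between calls to the robot, and variables do not carry over. Pictures are saved under pics/ and viewed, about 12 in all and at most 16, crops included, and the job is handed in when it is done.

```bash
ls; mkdir -p pics
python3 - <<'E'
from plant import robot, optics
import cv2
print(robot.get_state())
for n in("top","side"):
    c=optics.camera(n); cv2.imwrite(f"pics/{n}0.png",c["image"][:,:,::-1]); print(n,c["camera_matrix"],c["extrinsics"],[k for k in c])
E
```

```text
pics
{'clock': 0.0, 'joint_positions': array([ 1.25739622e+00,  3.00476855e-01,  1.52159150e+00, -1.68160188e-05,
        1.32071474e+00, -6.65849583e-02]), 'qvel': array([-1.11506872e-03,  8.14646796e-05, -3.50722477e-04, -6.79947989e-04,
        1.75823531e-03,  7.64190728e-04]), 'tau': array([-1.99611903e-03, -5.43500447e+01, -3.61786151e+01, -1.64672256e-04,
        4.11796922e-03,  3.51188748e-05]), 'position': array([0.13429845, 0.53310286, 0.23071375]), 'ee_rot': array([-3.14040377e+00, -6.29551054e-05,  2.89478164e+00]), 'ft_force': array([0.7588772 , 0.36410346, 0.58015787]), 'wrist_torque': array([ 0.02892383, -0.00256193,  0.03730358]), 'width': 0.08499199294274527}
top [[434.40307716   0.         279.07760646]
 [  0.         434.40307716 212.95206184]
 [  0.           0.           1.        ]] [[-0.06677232 -0.99776678 -0.00170661  0.02339718]
 [ 0.97693581 -0.06572577  0.2031663  -0.58285101]
 [-0.20282476  0.01189864  0.97914276 -0.88955124]
 [ 0.          0.          0.          1.        ]] ['image', 'camera_matrix', 'extrinsics']
side [[532.04286022   0.         284.40996733]
 [  0.         532.04286022 200.47495044]
 [  0.           0.           1.        ]] [[ 0.87399632 -0.48592983  0.00162228 -0.50033193]
 [ 0.32849313  0.59328325  0.73491989 -0.22090291]
 [-0.35808197 -0.64178438  0.67815199 -0.83856991]
 [ 0.          0.          0.          1.        ]] ['image', 'camera_matrix', 'extrinsics']
```

View pics/top0.png

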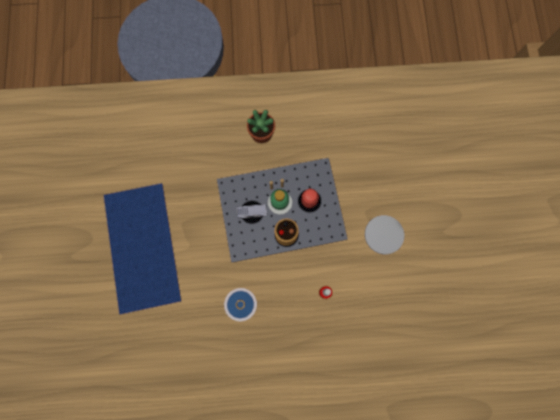

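View pics/side0.png

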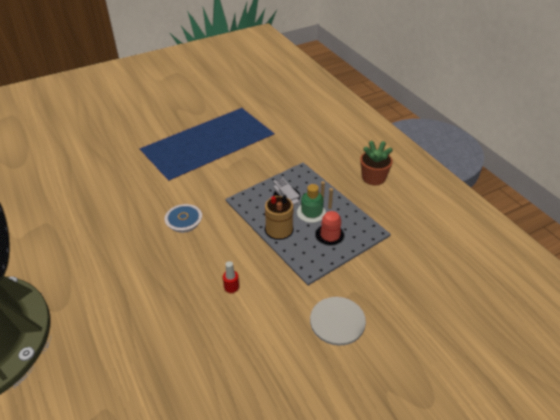

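```bash
cat > h.py <<'E'
import numpy as np, cv2
from plant import robot, optics
def bp(c,uv,z):
    K,E=c["camera_matrix"],c["extrinsics"]
    uv=np.atleast_2d(np.asarray(uv,float)); d=np.c_[uv,np.ones(len(uv))]@np.linalg.inv(K).T
    d=d*[1,-1,-1]; R,t=E[:3,:3],E[:3,3]; o=-R.T@t; w=d@R
    return o+w*((z-o[2])/w[:,2])[:,None]
def pj(c,P):
    P=np.atleast_2d(P); K,E=c["camera_matrix"],c["extrinsics"]
    q=(P@E[:3,:3].T+E[:3,3])*[1,-1,-1]; q=q@K.T; return q[:,:2]/q[:,2:]
def snap(n,f=None,crop=None,s=1):
    c=optics.camera(n); im=c["image"][:,:,::-1]
    if f:
        if crop: x0,y0,x1,y1=crop; im=cv2.resize(im[y0:y1,x0:x1],None,fx=s,fy=s,interpolation=cv2.INTER_CUBIC)
        cv2.imwrite("pics/"+f,im)
    return c
def blob(m,box=None):
    m=m.astype(np.uint8)
    if box: k=np.zeros_like(m); x0,y0,x1,y1=box; k[y0:y1,x0:x1]=1; m=m*k
    cs,_=cv2.findContours(m,cv2.RETR_EXTERNAL,cv2.CHAIN_APPROX_NONE); return max(cs,key=cv2.contourArea)
def st():
    s=robot.get_state(); print(round(s["clock"],2),s["position"].round(4),s["ee_rot"].round(4),"w",s["width"].round(4),"F",s["ft_force"].round(1),"q",s["joint_positions"].round(2)); return s
E
python3 - <<'E'
from h import *
c=snap("top","top1.png",(205,145,405,305),4)
hsv=cv2.cvtColor(c["image"],cv2.COLOR_RGB2HSV); H,S,V=[hsv[:,:,i].astype(int) for i in range(3)]
def rect(m,box,z,name):
    cn=blob(m,box); hull=cv2.convexHull(cn)[:,0]
    P=(bp(c,hull,z)[:,:2]*1000).astype(np.float32); r=cv2.minAreaRect(P); print(name,cv2.contourArea(cn),r,cv2.boxPoints(r).round().tolist())
rect((H>100)&(H<125)&(S>120),(90,170,190,330),.003,"mat")
rect((S<60)&(V<150),(205,145,360,275),.008,"peg")
rect((S<40)&(V>120),(360,205,415,265),.008,"coaster")
print(pj(c,[[.134,.533,.23]]))
w=snap("wrist","w0.png"); print(w["camera_matrix"],w["extrinsics"])
E
```

```text
mat 6775.0 ((538.0609741210938, 303.24395751953125), (273.2352600097656, 133.78746032714844), 8.10193920135498) [[393.0, 350.0], [412.0, 218.0], [683.0, 256.0], [664.0, 389.0]]
peg 9615.0 ((604.4988403320312, -20.943267822265625), (199.6401824951172, 269.1580810546875), 7.405017852783203) [[488.0, 100.0], [523.0, -167.0], [721.0, -142.0], [686.0, 125.0]]
coaster 1120.0 ((528.009521484375, -252.041015625), (87.50445556640625, 85.3989028930664), 86.15169525146484) [[482.0, -293.0], [568.0, -299.0], [574.0, -211.0], [488.0, -206.0]]
[[-49.17433069 492.06482902]]
[[352.31496637   0.         278.36416026]
 [  0.         352.31496637 214.07328793]
 [  0.           0.           1.        ]] [[ 0.24543851  0.96941148 -0.00115115 -0.54919126]
 [-0.93516937  0.23645583 -0.26371745  0.0327271 ]
 [-0.25537853  0.06580294  0.96459928 -0.3793247 ]
 [ 0.          0.          0.          1.        ]]
```

View pics/top1.png

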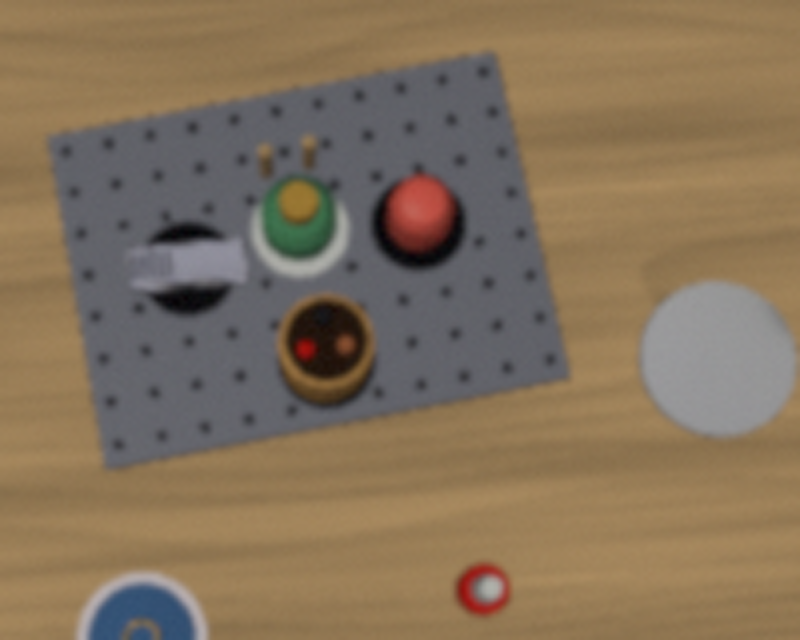

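```bash
python3 -m handwheel '{"linear":[[0,0,0],[0,0,0],[0,0,0],[0,0,0],[0,0,0],[0,0,0],[0,0,0]],"twist":[0.171,0.171,0.171,0.171,0.171,0.171,0.171]}' 85
python3 -m handwheel '{"linear":[[-0.76,0.49,0],[-0.76,0.49,0],[-0.76,0.49,0],[-0.76,0.49,0],[-0.76,0.49,0],[-0.76,0.49,0],[-0.76,0.49,0],[-0.76,0.49,0],[-0.76,0.49,0],[-0.76,0.49,0]],"twist":[0,0,0,0,0,0,0,0,0,0]}'
python3 -m handwheel '{"linear":[[-0.76,0.49,0],[-0.76,0.49,0],[-0.76,0.49,0],[-0.76,0.49,0],[-0.76,0.49,0],[-0.76,0.49,0],[-0.76,0.49,0],[-0.76,0.49,0],[-0.76,0.49,0],[-0.76,0.49,0],[0,0,0]],"twist":[0,0,0,0,0,0,0,0,0,0,0]}' || python3 -m handwheel '{"linear":[[-0.76,0.49,0],[-0.76,0.49,0],[-0.76,0.49,0],[-0.76,0.49,0],[-0.76,0.49,0],[-0.76,0.49,0],[-0.76,0.49,0],[-0.76,0.49,0],[-0.76,0.49,0],[0,0,0]],"twist":[0,0,0,0,0,0,0,0,0,0]}'
python3 - <<'E'
from h import *
st(); c=snap("wrist","w1.png"); np.savez("w1.npz",**c)
E
```

```text
clock: 1.08
position: [0.1343, 0.5333, 0.2311]
ee_rot: [-3.141, 0.0, 1.692]
ft_force: [0.1, 0.2, 0.8]
width: 0.0849
clock: 2.33
position: [0.3679, 0.2556, 0.2313]
ee_rot: [3.142, 0.0, 1.698]
ft_force: [-0.2, 0.8, 0.2]
width: 0.0851
clock: 3.58
position: [0.5776, 0.0059, 0.2306]
ee_rot: [-3.141, 0.0, 1.696]
ft_force: [-0.3, -0.1, 0.2]
width: 0.085$: bad value
Traceback (most recent call last):
  File "h.py", line 22, in st
    s=robot.get_state(); print(round(s["clock"],2),s["position"].round(4),s["ee_rot"].round(4),"w",s["width"].round(4),"F",s["ft_force"].round(1),"q",s["joint_positions"].round(2)); return s
                                                                                                   ^^^^^^^^^^^^^^^^
AttributeError: 'float' object has no attribute 'round'
```

```bash
sed -i 's/s\["width"\].round(4)/round(float(s["width"]),4)/' h.py
python3 - <<'E'
from h import *
st(); c=snap("wrist","w1.png"); np.savez("w1.npz",**c)
E
```

```text
3.58 [0.5776 0.0059 0.2306] [-3.1407  0.      1.6956] w 0.085 F [-0.3 -0.1  0.2] q [-0.05  0.36  1.44 -0.    1.34 -0.18]
```

View pics/w1.png

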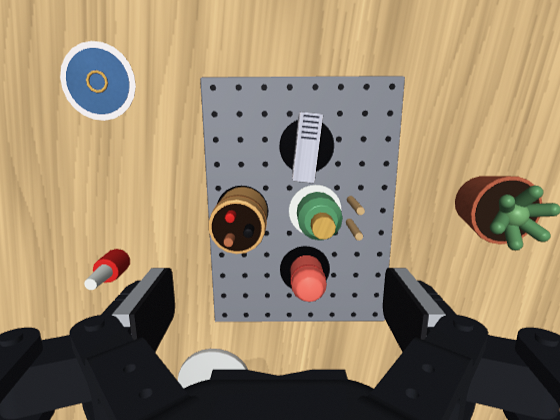

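```bash
cat > fit.py <<'E'
from h import *
from scipy.optimize import minimize
def circ(r,z,n=48):
    a=np.linspace(0,2*np.pi,n,False); return np.c_[r*np.cos(a),r*np.sin(a),0*a+z]
def box(x,y,z): return np.array([[i*x/2,j*y/2,k*z] for i in(-1,1) for j in(-1,1) for k in(0,1)])
M=dict(cup=np.r_[circ(.026,0),circ(.026,.062)],balm=np.r_[circ(.018,0),circ(.018,.040),circ(.0155,.046),circ(.009,.0505)],
 perfume=np.r_[circ(.022,0),circ(.022,.034),circ(.011,.046),circ(.011,.064)],clip=box(.022,.066,.021),peg=box(.2,.27,.008),coaster=np.r_[circ(.045,0),circ(.045,.008)],mat=box(.28,.14,.003))
COL=dict(cup=lambda H,S,V:((H>6)&(H<24)&(S>110)&(V>60)),balm=lambda H,S,V:((H<8)|(H>172))&(S>100)&(V>100),
 perfume=lambda H,S,V:((H>40)&(H<90)&(S>90))|((H>12)&(H<30)&(S>150)),clip=lambda H,S,V:(S<60)&(V>145),peg=lambda H,S,V:(S<60)&(V<150)&(V>60),coaster=lambda H,S,V:(S<40)&(V>120),mat=lambda H,S,V:(H>100)&(H<125)&(S>120))
def mask(c,name,roi):
    hsv=cv2.cvtColor(np.ascontiguousarray(c["image"]),cv2.COLOR_RGB2HSV); m=COL[name](*[hsv[:,:,i].astype(int) for i in range(3)])
    cn=blob(m,roi)
    if name in("peg","mat","coaster","cup"): cn=cv2.convexHull(cn)
    o=np.zeros((420,560),np.uint8); cv2.drawContours(o,[cn],-1,255,-1); return o
def sil(c,name,p,z):
    cs,sn=np.cos(p[2]),np.sin(p[2]); P=M[name]@np.array([[cs,sn,0],[-sn,cs,0],[0,0,1]])+[p[0],p[1],z]
    h=cv2.convexHull(pj(c,P).astype(np.float32))[:,0]; o=np.zeros((420*4,560*4),np.uint8)
    cv2.fillPoly(o,[np.round(((h+.5)*4-.5)*16).astype(np.int32)],255,shift=4)
    return cv2.resize(o,(560,420),interpolation=cv2.INTER_AREA)
def fit(obs,name,p0,z,yaw=True):
    ms=[(c,mask(c,name,roi)) for c,roi in obs]; n=3 if yaw else 2; p0=np.array(p0,float)
    f=lambda d:sum(np.abs(sil(c,name,p0+np.r_[d*[1,1,20][:n],np.zeros(3-n)],z).astype(float)-m).sum()/m.sum() for c,m in ms)
    s=np.vstack([np.zeros(n),np.eye(n)*.006]); r=minimize(f,np.zeros(n),method="Nelder-Mead",options=dict(initial_simplex=s,xatol=1e-5,fatol=1e-5))
    p=p0+np.r_[r.x*[1,1,20][:n],np.zeros(3-n)]; print(name,p.round(4),"xor",round(r.fun,3)); return p,ms
E
python3 - <<'E'
from fit import *
w=dict(np.load("w1.npz")); t=snap("top")
vis=w["image"][:,:,::-1].copy()
for nm,p0,z,roi,troi,yw in [("peg",(.6045,-.021,.129),0,(190,65,410,330),(205,145,360,275),1),("clip",(.6,.047,.0),.008,(275,100,335,184),(230,195,267,225),1),
 ("cup",(.542,-.029,0),.008,(195,180,271,260),(268,212,302,250),0),("balm",(.618,-.088,0),.008,(285,250,330,306),(295,180,325,215),0),("perfume",(.619,-.019,0),.008,(285,180,345,243),(265,182,292,215),0)]:
    p,ms=fit([(w,roi)],nm,p0,z,yw); fit([(t,troi)],nm,p0,z,yw)
    cs,_=cv2.findContours(ms[0][1],0,1); cv2.drawContours(vis,cs,-1,(255,0,255),1)
    cs,_=cv2.findContours((sil(w,nm,p,z)>127).astype(np.uint8),0,1); cv2.drawContours(vis,cs,-1,(0,255,0),1)
cv2.imwrite("pics/w1f.png",cv2.resize(vis[60:340,190:420],None,fx=2.1,fy=2.1))
fit([(t,(360,205,415,265))],"coaster",(.528,-.252,0),0,0); fit([(t,(90,170,190,330))],"mat",(.538,.303,.141),0)
E
```

```text
peg [ 0.6038 -0.0218  0.1289] xor 0.389
peg [ 0.6268 -0.0457 -0.105 ] xor 2.97
clip [0.5953 0.0575 0.0252] xor 0.611Traceback (most recent call last):
  File "<stdin>", line 6, in <module>
  File "fit.py", line 21, in fit
    ms=[(c,mask(c,name,roi)) for c,roi in obs]; n=3 if yaw else 2; p0=np.array(p0,float)
           ~~~~^^^^^^^^^^^^
  File "fit.py", line 12, in mask
    cn=blob(m,roi)
  File "h.py", line 20, in blob
    cs,_=cv2.findContours(m,cv2.RETR_EXTERNAL,cv2.CHAIN_APPROX_NONE); return max(cs,key=cv2.contourArea)
                                                                             ~~~^^^^^^^^^^^^^^^^^^^^^^^^
ValueError: max() iterable argument is empty
```

Run:
```python
from h import *
w=np.load("w1.npz")["image"]; t=cv2.imread("pics/top0.png")[:,:,::-1]
for n,im,pts in (("w",w,[(240,130),(370,280),(308,170),(300,180),(312,122),(320,150),(250,240),(230,190),(310,285),(310,210),(323,225),(297,205),(300,262)]),("t",t,[(325,230),(260,211),(250,211),(242,212)])):
    hs=cv2.cvtColor(np.ascontiguousarray(im),cv2.COLOR_RGB2HSV)
    for x,y in pts: print(n,x,y,im[y,x],hs[y,x])
```

```text
w 240 130 [142 145 154] [113  20 154]
w 370 280 [132 136 143] [109  20 143]
w 308 170 [202 204 217] [116  18 217]
w 300 180 [203 205 219] [116  19 219]
w 312 122 [71 74 85] [114  42  85]
w 320 150 [11 12 14] [110  55  14]
w 250 240 [34 21 14] [ 11 150  34]
w 230 190 [89 66 40] [ 16 140  89]
w 310 285 [241 126 111] [  3 138 241]
w 310 210 [101 168 120] [ 69 102 168]
w 323 225 [211 171  90] [ 20 146 211]
w 297 205 [186 192 186] [ 60   8 192]
w 300 262 [163  68  60] [  2 161 163]
t 325 230 [ 96  98 104] [113  20 104]
t 260 211 [141 140 152] [123  20 152]
t 250 211 [140 140 153] [120  22 153]
t 242 212 [110 110 121] [120  23 121]
```

```bash
python3 - <<'E'
s=open("fit.py").read()
s=s.replace("(S<60)&(V>145)","(S<60)&(V>(175 if V.max()>200 and WR else 125))").replace("(S<60)&(V<150)&(V>60)","(S<60)&(V>(105 if WR else 75))&(V<(170 if WR else 125))")
s=s.replace("def mask(c,name,roi):","WR=True\ndef mask(c,name,roi):\n    global WR; WR=c.get('wr',True)")
s=s.replace('"cup"): cn','"cup","clip"): cn').replace("(S>90))|((H>12)&(H<30)&(S>150))","(S>60))|((H>12)&(H<30)&(S>110))")
open("fit.py","w").write(s)
E
cat > m1.py <<'E'
from fit import *
w=dict(np.load("w1.npz")); t=snap("top"); t["image"]=cv2.imread("pics/top0.png")[:,:,::-1]; t["wr"]=False
vis=w["image"][:,:,::-1].copy()
for nm,p0,z,roi,troi,yw in [("peg",(.6045,-.021,.129),0,(190,65,410,330),(205,145,360,275),1),("clip",(.6,.047,.0),.008,(275,100,335,184),(230,195,268,225),1),
 ("cup",(.542,-.029,0),.008,(195,180,271,260),(268,212,302,250),0),("balm",(.618,-.088,0),.008,(285,250,330,306),(295,180,325,215),0),("perfume",(.619,-.019,0),.008,(285,180,345,243),(265,188,292,215),0)]:
    p,ms=fit([(w,roi)],nm,p0,z,yw); fit([(t,troi)],nm,p0,z,yw)
    cs,_=cv2.findContours(ms[0][1],0,1); cv2.drawContours(vis,cs,-1,(255,0,255),1)
    cs,_=cv2.findContours((sil(w,nm,p,z)>127).astype(np.uint8),0,1); cv2.drawContours(vis,cs,-1,(0,255,0),1)
cv2.imwrite("pics/w1f.png",cv2.resize(vis[60:340,190:420],None,fx=2.1,fy=2.1))
fit([(t,(360,205,415,265))],"coaster",(.528,-.252,0),0,0); fit([(t,(90,170,190,330))],"mat",(.538,.303,.141),0)
E
python3 m1.py
```

```text
peg [ 0.6031 -0.0199  0.1287] xor 0.005
peg [ 0.6051 -0.0208  0.13  ] xor 0.011
clip [0.5994 0.0476 0.0139] xor 0.046
clip [0.6012 0.0452 0.0337] xor 0.208
cup [ 0.5419 -0.0269  0.    ] xor 0.031
cup [ 0.5434 -0.0282  0.    ] xor 0.078
balm [ 0.6184 -0.0866  0.    ] xor 0.069
balm [ 0.6212 -0.0869  0.    ] xor 0.237
perfume [ 0.6206 -0.0183  0.    ] xor 0.094
perfume [ 0.6242 -0.0181  0.    ] xor 0.315
coaster [ 0.5288 -0.253   0.    ] xor 0.051
mat [0.5395 0.3047 0.1508] xor 0.057
```

View pics/w1f.png

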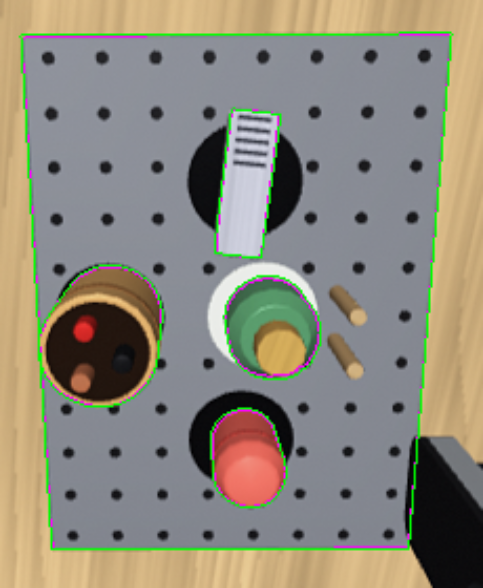

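```bash
cat > plan.py <<'E'
import sys; from h import *
# plan.py x y z [yaw]: total shift in tool units (in the tool axes AFTER the twist) and twist
a=[float(v) for v in sys.argv[1:]]; s=st(); yw=s["ee_rot"][2]; yt=a[3] if len(a)>3 else yw
tw=-(yt-yw); tw=(tw+np.pi)%(2*np.pi)-np.pi; d=np.array(a[:3])-s["position"]
X=np.array([np.cos(yt),np.sin(yt),0]);Y=np.array([np.sin(yt),-np.cos(yt),0])
print("units",np.round(np.array([d@X,d@Y,-d[2]])/.04,3),"twist",round(tw,4))
E
python3 -m handwheel '{"linear":[[-0.61,0.187,0],[-0.61,0.187,0],[-0.61,0.187,0],[-0.61,0.187,0],[0,0,0.7],[0,0,0.7],[0,0,0.7],[0,0,0.7],[0,0,0],[0,0,0]],"twist":[0,0,0,0,0,0,0,0,0,0]}' 60 40
python3 plan.py .6194 -.0871 .012 1.6956
```

```text
clock: 4.97
position: [0.6195, -0.0857, 0.1206]
ee_rot: [3.14, 0.0, 1.698]
ft_force: [0.0, 0.4, 0.9]
width: 0.0597
4.97 [ 0.6195 -0.0857  0.1206] [3.1401e+00 5.0000e-04 1.6978e+00] w 0.0597 F [0.  0.4 0.9] q [-0.2   0.57  1.41 -0.    1.17 -0.32]
units [-0.035 -0.007  2.716] twist 0.0022
```

```bash
python3 -m handwheel '{"linear":[[-0.03,0,0.6],[0,0,0.6],[0,0,0.5],[0,0,0.4],[0,0,0.3],[0,0,0.3],[0,0,0],[0,0,0]],"twist":[0,0,0,0,0,0,0,0]}'
python3 - <<'E'
from h import *
for _ in range(3): st()
snap("side","s1.png",(250,170,410,290),4)
E
python3 -m handwheel '{"linear":[[0,0,0],[0,0,0],[0,0,0],[0,0,0],[0,0,0],[0,0,0]],"twist":[0,0,0,0,0,0]}' 20 40
python3 -m handwheel '{"linear":[[0,0,0],[0,0,0]],"twist":[0,0]}'
```

```text
clock: 5.98
position: [0.6194, -0.0867, 0.0118]
ee_rot: [3.141, 0.0, 1.698]
ft_force: [-0.1, -0.2, 0.6]
width: 0.0599
5.97 [ 0.6194 -0.0867  0.0118] [3.1409e+00 2.0000e-04 1.6979e+00] w 0.0599 F [-0.1 -0.2  0.6] q [-0.2   0.71  1.46  0.    0.97 -0.32]
5.97 [ 0.6194 -0.0867  0.0118] [3.1409e+00 2.0000e-04 1.6979e+00] w 0.0599 F [-0.1 -0.2  0.6] q [-0.2   0.71  1.46  0.    0.97 -0.32]
5.97 [ 0.6194 -0.0867  0.0118] [3.1409e+00 2.0000e-04 1.6979e+00] w 0.0599 F [-0.1 -0.2  0.6] q [-0.2   0.71  1.46  0.    0.97 -0.32]
clock: 6.78
position: [0.6194, -0.0868, 0.0118]
ee_rot: [3.141, 0.0, 1.698]
ft_force: [-0.3, -0.1, 5.9]
width: 0.0346
clock: 7.02
position: [0.6194, -0.0867, 0.0118]
ee_rot: [3.141, 0.0, 1.698]
ft_force: [-0.8, -0.0, 5.3]
width: 0.0347
```

View pics/s1.png

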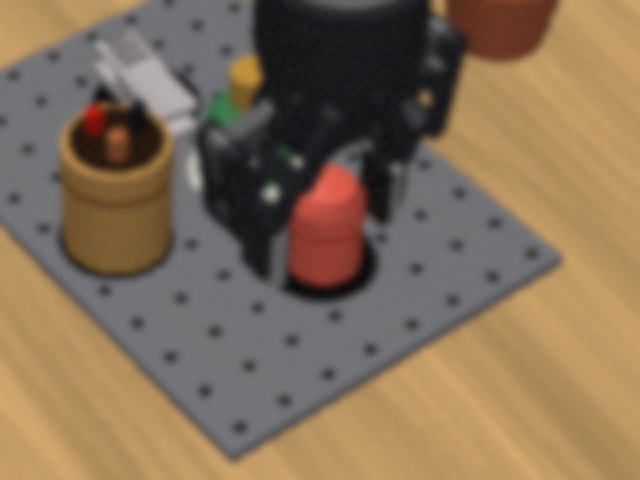

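```bash
python3 -m handwheel '{"linear":[[0,0,-0.2],[0,0,-0.5],[0,0,-0.8],[0,0,-0.9],[0,0,-0.8],[0,0,-0.3],[0,0,0]],"twist":[0,0,0,0,0,0,0]}' 
python3 -m handwheel '{"linear":[[0.5,0.06,0],[0.8,0.1,0],[0.85,0.11,0],[0.85,0.11,0],[0.85,0.11,0],[0.85,0.11,0],[0.85,0.11,0],[0.85,0.11,0],[0.85,0.11,0],[0.85,0.11,0]],"twist":[0,0,0,0,0,0,0,0,0,0]}' 
python3 -m handwheel '{"linear":[[0.85,0.11,0],[0.8,0.1,0],[0.3,0.04,0],[0,0,0]],"twist":[0,0,0,0]}' 
python3 plan.py .619 .316 .008
```

```text
clock: 7.9
position: [0.6192, -0.0867, 0.1518]
ee_rot: [3.141, 0.0, 1.698]
ft_force: [0.7, 0.4, -0.5]
width: 0.0345
clock: 9.15
position: [0.6183, 0.2421, 0.1497]
ee_rot: [-3.139, 0.0, 1.698]
ft_force: [0.7, 0.1, -0.7]
width: 0.0346
clock: 9.65
position: [0.6188, 0.3191, 0.1502]
ee_rot: [-3.14, 0.0, 1.699]
ft_force: [0.3, -0.3, -0.0]
width: 0.0347
9.65 [0.6188 0.3191 0.1502] [-3.1402e+00  5.0000e-04  1.6989e+00] w 0.0347 F [ 0.3 -0.3 -0. ] q [ 0.42  0.7   1.13 -0.    1.32  0.3 ]
units [-0.078 -0.005  3.556] twist 0.0
```

```bash
python3 -m handwheel '{"linear":[[0,0,0.5],[0,0,0.7],[0,0,0.8],[0,0,0.7],[0,0,0.4],[0,0,0.3],[0,0,0.1],[0,0,0],[0,0,0]],"twist":[0,0,0,0,0,0,0,0,0]}'
python3 -m handwheel '{"linear":[[0,0,0.03],[0,0,0.03],[0,0,0]],"twist":[0,0,0]}'
```

```text
clock: 10.78
position: [0.6197, 0.3188, 0.0122]
ee_rot: [3.14, -0.0, 1.698]
ft_force: [-1.1, -0.4, -1.0]
width: 0.035
clock: 11.15
position: [0.6193, 0.3186, 0.0088]
ee_rot: [-3.141, 0.0, 1.698]
ft_force: [1.0, 0.9, -0.4]
width: 0.0345
```

```bash
for i in 1 2; do :; done; python3 -m handwheel '{"linear":[[0,0,0.025],[0,0,0]],"twist":[0,0]}'
python3 -m handwheel '{"linear":[[0,0,0.025],[0,0,0]],"twist":[0,0]}'
```

```text
clock: 11.4
position: [0.6193, 0.3186, 0.0078]
ee_rot: [-3.141, 0.0, 1.698]
ft_force: [0.3, -0.1, -0.7]
width: 0.0346
clock: 11.65
position: [0.6194, 0.3187, 0.0069]
ee_rot: [3.141, -0.0, 1.698]
ft_force: [0.1, 0.3, -0.0]
width: 0.0347
```

```bash
python3 -m handwheel '{"linear":[[0,0,0.02],[0,0,0]],"twist":[0,0]}'
python3 -m handwheel '{"linear":[[0,0,0],[0,0,0],[0,0,0],[0,0,0]],"twist":[0,0,0,0]}' 60
python3 -m handwheel '{"linear":[[0,0,-0.2],[0,0,-0.6],[0,0,-0.8],[0,0,-0.8],[0,0,-0.8],[0,0,-0.4],[0,0,0]],"twist":[0.02,0.02,0.02,0.02,0.02,0.013,0]}' 44
python3 plan.py .6004 .0471 .05 1.585
```

```text
clock: 11.9
position: [0.6195, 0.3187, 0.0069]
ee_rot: [3.141, -0.0, 1.698]
ft_force: [-4.1, -0.6, 6.3]
width: 0.0345
clock: 12.4
position: [0.6193, 0.3186, 0.006]
ee_rot: [-3.141, 0.0, 1.698]
ft_force: [-0.5, 0.2, 0.2]
width: 0.0601
clock: 13.28
position: [0.6197, 0.3188, 0.1517]
ee_rot: [3.139, -0.001, 1.585]
ft_force: [-0.1, 0.5, -0.5]
width: 0.0439
13.28 [0.6197 0.3188 0.1517] [ 3.1394e+00 -9.0000e-04  1.5845e+00] w 0.0439 F [-0.1  0.5 -0.5] q [ 0.42  0.7   1.13 -0.    1.32  0.41]
units [-6.784 -0.58   2.542] twist -0.0005
```

```bash
python3 -m handwheel '{"linear":[[-0.6,-0.05,0],[-0.9,-0.08,0],[-0.95,-0.08,0],[-0.95,-0.08,0],[-0.95,-0.08,0],[-0.95,-0.08,0],[-0.9,-0.08,0],[-0.58,-0.05,0],[0,0,0],[0,0,0]],"twist":[0,0,0,0,0,0,0,0,0,0]}'
python3 plan.py .6004 .0471 .011 1.585
```

```text
clock: 14.52
position: [0.5997, 0.0477, 0.1493]
ee_rot: [-3.14, -0.0, 1.585]
ft_force: [0.5, 0.1, -1.0]
width: 0.0445
14.53 [0.5997 0.0477 0.1493] [-3.1404e+00 -1.0000e-04  1.5851e+00] w 0.0445 F [ 0.5  0.1 -1. ] q [0.02 0.49 1.46 0.   1.2  0.  ]
units [-0.015  0.016  3.458] twist 0.0001
```

Run:
```python
from fit import *
c=snap("wrist"); q=pj(c,M["clip"]+[.6,.047,.008]); print(q.min(0).round(),q.max(0).round())
a=q.min(0)-14;b=q.max(0)+14; roi=(int(a[0]),int(a[1]),int(b[0]),int(b[1]))
p,ms=fit([(c,roi)],"clip",(.6,.047,.014),.008)
vis=c["image"][:,:,::-1].copy(); cs,_=cv2.findContours(ms[0][1],0,1); cv2.drawContours(vis,cs,-1,(255,0,255),1); cv2.imwrite("pics/c2.png",vis)
```

```text
[266. 162.] [296. 249.]
clip [0.6006 0.0451 0.064 ] xor 0.29
```

View pics/c2.png

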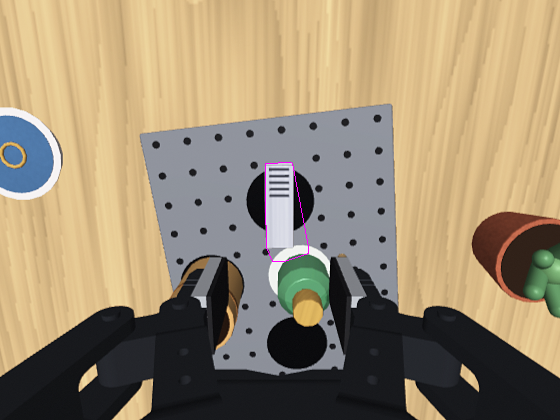

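```bash
python3 -m handwheel '{"linear":[[-0.015,0.016,0.6],[0,0,0.7],[0,0,0.7],[0,0,0.6],[0,0,0.4],[0,0,0.25],[0,0,0.15],[0,0,0],[0,0,0]],"twist":[0,0,0,0,0,0,0,0,0]}'
python3 -m handwheel '{"linear":[[0,0,0],[0,0,0],[0,0,0],[0,0,0],[0,0,0],[0,0,0]],"twist":[0,0,0,0,0,0]}' 10 40
python3 -m handwheel '{"linear":[[0,0,0],[0,0,0]],"twist":[0,0]}'
```

```text
clock: 15.7
position: [0.601, 0.0465, 0.0147]
ee_rot: [3.141, 0.0, 1.585]
ft_force: [-0.0, 0.2, -0.3]
width: 0.0438
clock: 16.45
position: [0.601, 0.0465, 0.0147]
ee_rot: [3.141, 0.0, 1.585]
ft_force: [-0.6, -0.4, 5.3]
width: 0.0211
clock: 16.7
position: [0.601, 0.0465, 0.0147]
ee_rot: [3.141, 0.0, 1.585]
ft_force: [-0.4, -0.5, 6.5]
width: 0.0209
```

```bash
python3 -m handwheel '{"linear":[[0,0,-0.2],[0,0,-0.5],[0,0,-0.8],[0,0,-0.9],[0,0,-0.8],[0,0,-0.2],[0,0,0]],"twist":[0,0,0,0,0,0,0]}' 
python3 -m handwheel '{"linear":[[0.5,-0.12,0],[0.8,-0.19,0],[0.9,-0.21,0],[0.9,-0.21,0],[0.9,-0.21,0],[0.9,-0.21,0],[0.8,-0.19,0],[0.5,-0.12,0],[0.24,-0.04,0],[0,0,0]],"twist":[0,0,0,0,0,0,0,0,0,0]}' 
python3 -m handwheel '{"linear":[[0,0,0.5],[0,0,0.7],[0,0,0.8],[0,0,0.7],[0,0,0.4],[0,0,0.2],[0,0,0.05],[0,0,0],[0,0,0]],"twist":[0,0,0,0,0,0,0,0,0]}'
python3 plan.py .537 .304 .0097
```

```text
clock: 17.58
position: [0.6005, 0.0466, 0.1503]
ee_rot: [3.141, 0.0, 1.585]
ft_force: [0.7, 0.7, -0.9]
width: 0.0212
clock: 18.82
position: [0.537, 0.3033, 0.1497]
ee_rot: [-3.141, 0.0, 1.585]
ft_force: [0.4, 0.2, -0.9]
width: 0.0208
clock: 19.95
position: [0.5373, 0.3034, 0.0168]
ee_rot: [3.141, -0.0, 1.585]
ft_force: [-0.4, 1.0, -0.7]
width: 0.0207
19.95 [0.5373 0.3034 0.0168] [ 3.1405e+00 -4.0000e-04  1.5849e+00] w 0.0207 F [-0.4  1.  -0.7] q [ 0.45  0.69  1.48 -0.    0.97  0.44]
units [ 0.014 -0.008  0.178] twist 0.0
```

```bash
python3 -m handwheel '{"linear":[[0,0,0.08],[0,0,0.05],[0,0,0.03],[0,0,0]],"twist":[0,0,0,0]}'
python3 -m handwheel '{"linear":[[0,0,0.03],[0,0,0]],"twist":[0,0]}'
```

```text
clock: 20.45
position: [0.537, 0.3033, 0.0097]
ee_rot: [3.142, -0.0, 1.585]
ft_force: [-0.4, -0.4, 0.4]
width: 0.0209
clock: 20.7
position: [0.5373, 0.3033, 0.0097]
ee_rot: [3.141, -0.0, 1.585]
ft_force: [-5.9, -3.7, 13.7]
width: 0.0208
```

```bash
python3 -m handwheel '{"linear":[[0,0,0],[0,0,0],[0,0,0],[0,0,0]],"twist":[0,0,0,0]}' 44
python3 -m handwheel '{"linear":[[0,0,-0.2],[0,0,-0.6],[0,0,-0.8],[0,0,-0.8],[0,0,-0.8],[0,0,-0.8],[0,0,-0.3],[0,0,0]],"twist":[0,0,0,-0.17,-0.17,-0.17,-0.17,-0.17]}' 70
python3 -m handwheel '{"linear":[[0,0,0],[0,0,0],[0,0,0],[0,0,0],[0,0,0],[0,0,0]],"twist":[-0.17,-0.17,-0.17,-0.17,-0.156,0]}'
python3 plan.py .5429 -.0274 .06 3.271
```

```text
clock: 21.2
position: [0.537, 0.3033, 0.0084]
ee_rot: [-3.141, 0.0, 1.585]
ft_force: [1.3, 0.5, -0.2]
width: 0.0441
clock: 22.2
position: [0.5374, 0.3034, 0.1825]
ee_rot: [3.139, 0.001, 2.44]
ft_force: [-1.1, -0.2, 0.2]
width: 0.0699
clock: 22.95
position: [0.537, 0.3033, 0.181]
ee_rot: [3.141, 0.0, -3.013]
ft_force: [-0.6, -0.5, 0.2]
width: 0.0701
22.95 [0.537  0.3033 0.181 ] [ 3.1414e+00  5.0000e-04 -3.0133e+00] w 0.0701 F [-0.6 -0.5  0.2] q [ 0.45  0.49  1.38  0.    1.27 -1.24]
units [ 0.921 -8.217  3.025] twist -0.0011
```

```bash
python3 -m handwheel '{"linear":[[0.05,-0.4,0],[0.1,-0.85,0],[0.1,-0.95,0],[0.11,-0.95,0],[0.11,-0.95,0],[0.11,-0.95,0],[0.11,-0.95,0],[0.11,-0.95,0],[0.08,-0.85,0],[0.04,-0.417,0]],"twist":[0,0,0,0,0,0,0,0,0,0]}'
python3 -m handwheel '{"linear":[[0,0,0],[0,0,0]],"twist":[0,0]}'
python3 plan.py .5429 -.0274 .030 3.271
```

```text
clock: 24.2
position: [0.5425, -0.0294, 0.1807]
ee_rot: [-3.141, 0.0, -3.016]
ft_force: [-0.1, -0.8, 0.1]
width: 0.0701
clock: 24.45
position: [0.5428, -0.0266, 0.1805]
ee_rot: [3.141, -0.0, -3.012]
ft_force: [0.1, 0.0, 1.0]
width: 0.0702
24.45 [ 0.5428 -0.0266  0.1805] [ 3.1414e+00 -1.0000e-04 -3.0123e+00] w 0.0702 F [0.1 0.  1. ] q [-0.12  0.33  1.6   0.    1.21 -1.82]
units [ 0.    -0.02   3.762] twist -0.0001
```

```bash
python3 -m handwheel '{"linear":[[0,-0.02,0.6],[0,0,0.8],[0,0,0.8],[0,0,0.6],[0,0,0.4],[0,0,0.3],[0,0,0.2],[0,0,0.16],[0,0,0],[0,0,0]],"twist":[0,0,0,0,0,0,0,0,0,0]}'
python3 -m handwheel '{"linear":[[0,0,0],[0,0,0],[0,0,0],[0,0,0],[0,0,0],[0,0,0]],"twist":[0,0,0,0,0,0]}' 40 40
python3 -m handwheel '{"linear":[[0,0,0],[0,0,0]],"twist":[0,0]}'
```

```text
clock: 25.7
position: [0.5432, -0.0283, 0.0265]
ee_rot: [-3.141, 0.001, -3.012]
ft_force: [-0.1, -0.3, 0.2]
width: 0.0698
clock: 26.45
position: [0.5433, -0.0283, 0.0266]
ee_rot: [-3.141, 0.001, -3.012]
ft_force: [-0.5, 0.3, 5.6]
width: 0.0507
clock: 26.7
position: [0.5434, -0.0283, 0.0266]
ee_rot: [-3.141, 0.001, -3.012]
ft_force: [-2.0, -0.4, 5.9]
width: 0.0512
```

```bash
python3 -m handwheel '{"linear":[[0,0,-0.2],[0,0,-0.5],[0,0,-0.8],[0,0,-0.9],[0,0,-0.6],[0,0,-0.2],[0,0,0]],"twist":[0,0,0,0,0,0,0]}' 
python3 -m handwheel '{"linear":[[0.06,0.4,0],[0.12,0.85,0],[0.14,0.95,0],[0.14,0.95,0],[0.14,0.95,0],[0.14,0.95,0],[0.14,0.95,0],[0.14,0.95,0],[0.12,0.85,0],[0.02,0.4,0]],"twist":[0,0,0,0,0,0,0,0,0,0]}' 
python3 -m handwheel '{"linear":[[0,0,0],[0,0,0.5],[0,0,0.7],[0,0,0.8],[0,0,0.7],[0,0,0.3],[0,0,0.1],[0,0,0.05],[0,0,0],[0,0,0]],"twist":[0,0,0,0,0,0,0,0,0,0]}'
python3 plan.py .455 .291 .0216
```

```text
clock: 27.58
position: [0.5428, -0.0282, 0.1539]
ee_rot: [3.142, -0.0, -3.012]
ft_force: [-0.4, -0.2, -1.2]
width: 0.0513
clock: 28.82
position: [0.4533, 0.2928, 0.1532]
ee_rot: [-3.141, -0.002, -3.01]
ft_force: [0.0, 0.7, -1.7]
width: 0.0512
clock: 30.08
position: [0.4549, 0.2912, 0.0286]
ee_rot: [3.141, 0.001, -3.012]
ft_force: [1.0, -0.0, -0.9]
width: 0.0511
30.07 [0.4549 0.2912 0.0286] [ 3.1413e+00  8.0000e-04 -3.0123e+00] w 0.0511 F [ 1.  -0.  -0.9] q [ 0.5   0.53  1.72 -0.    0.89 -1.2 ]
units [-0.001 -0.006  0.176] twist 0.0
```

```bash
python3 -m handwheel '{"linear":[[0,0,0.08],[0,0,0.05],[0,0,0.03],[0,0,0]],"twist":[0,0,0,0]}'
python3 -m handwheel '{"linear":[[0,0,0.025],[0,0,0]],"twist":[0,0]}'
python3 -m handwheel '{"linear":[[0,0,0],[0,0,0],[0,0,0],[0,0,0]],"twist":[0,0,0,0]}' 70
python3 -m handwheel '{"linear":[[0,0,-0.2],[0,0,-0.6],[0,0,-0.8],[0,0,-0.8],[0,0,-0.8],[0,0,-0.6],[0,0,0]],"twist":[0,0,0,0,0,0,0]}' 
python3 plan.py .621 -.0187 .1
```

```text
clock: 30.58
position: [0.4547, 0.2911, 0.0217]
ee_rot: [-3.142, 0.0, -3.012]
ft_force: [-0.4, 0.7, -0.4]
width: 0.051
clock: 30.82
position: [0.4548, 0.2912, 0.0216]
ee_rot: [3.142, 0.0, -3.012]
ft_force: [-5.7, -2.5, 13.8]
width: 0.0509
clock: 31.32
position: [0.4547, 0.2911, 0.0206]
ee_rot: [-3.142, -0.0, -3.012]
ft_force: [-0.2, -0.4, -0.6]
width: 0.07
clock: 32.2
position: [0.4553, 0.2914, 0.1748]
ee_rot: [3.14, 0.003, -3.012]
ft_force: [-1.0, -0.2, -0.8]
width: 0.0701
32.2 [0.4553 0.2914 0.1748] [ 3.1402  0.0034 -3.0124] w 0.0701 F [-1.  -0.2 -0.8] q [ 0.5   0.33  1.62  0.    1.19 -1.2 ]
units [-3.109 -8.222  1.871] twist 0.0
```

```bash
python3 -m handwheel '{"linear":[[-0.15,-0.4,0],[-0.3,-0.8,0],[-0.36,-0.95,0],[-0.36,-0.95,0],[-0.36,-0.95,0],[-0.36,-0.95,0],[-0.36,-0.95,0],[-0.36,-0.95,0],[-0.3,-0.85,0],[-0.2,-0.46,0]],"twist":[0,0,0,0,0,0,0,0,0,0]}'
python3 -m handwheel '{"linear":[[0,0,0],[0,0,0]],"twist":[0,0]}'
python3 - <<'E'
from fit import *
st(); c=snap("wrist"); q=pj(c,M["perfume"]+[.62,-.0185,.008]); print(q.min(0).round(),q.max(0).round())
a=q.min(0)-14;b=q.max(0)+14; roi=(int(a[0]),int(a[1]),int(b[0]),int(b[1]))
p,ms=fit([(c,roi)],"perfume",(.62,-.0185,0),.008,False)
vis=c["image"][:,:,::-1].copy(); cs,_=cv2.findContours(ms[0][1],0,1); cv2.drawContours(vis,cs,-1,(255,0,255),1)
cs,_=cv2.findContours((sil(c,"perfume",p,.008)>127).astype(np.uint8),0,1); cv2.drawContours(vis,cs,-1,(0,255,0),1)
cv2.imwrite("pics/p1.png",vis)
E
```

```text
clock: 33.45
position: [0.6204, -0.0209, 0.1714]
ee_rot: [3.141, -0.002, -3.014]
ft_force: [-0.3, -0.2, -0.3]
width: 0.0704
clock: 33.7
position: [0.62, -0.0179, 0.1723]
ee_rot: [3.141, -0.001, -3.012]
ft_force: [0.3, 0.2, -0.4]
width: 0.0702
33.7 [ 0.62   -0.0179  0.1723] [ 3.1413e+00 -7.0000e-04 -3.0118e+00] w 0.0702 F [ 0.3  0.2 -0.4] q [-0.09  0.51  1.37  0.    1.26 -1.79]
[250. 172.] [305. 232.]
perfume [ 0.6207 -0.0178  0.    ] xor 0.074
```

View pics/p1.png

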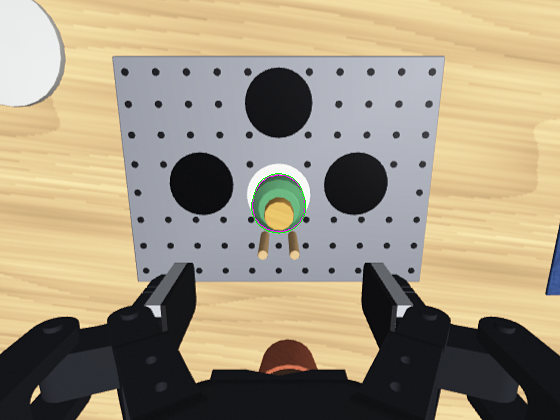

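```bash
python3 -m handwheel '{"linear":[[-0.025,0,0.6],[0,0,0.8],[0,0,0.8],[0,0,0.7],[0,0,0.5],[0,0,0.3],[0,0,0.2],[0,0,0.14],[0,0,0],[0,0,0]],"twist":[0,0,0,0,0,0,0,0,0,0]}'
python3 -m handwheel '{"linear":[[0,0,0],[0,0,0],[0,0,0],[0,0,0],[0,0,0],[0,0,0]],"twist":[0,0,0,0,0,0]}' 35 40
python3 -m handwheel '{"linear":[[0,0,0],[0,0,0]],"twist":[0,0]}'
python3 -m handwheel '{"linear":[[0,0,-0.2],[0,0,-0.4],[0,0,-0.7],[0,0,-0.8],[0,0,-0.7],[0,0,-0.2],[0,0,0],[0,0,0]],"twist":[0,0,0,0,0,0,0,0]}' 
python3 plan.py .529 -.253 .1
```

```text
clock: 35.0
position: [0.6217, -0.0184, 0.0116]
ee_rot: [-3.141, 0.001, -3.012]
ft_force: [-0.2, -0.1, 0.1]
width: 0.0698
clock: 35.75
position: [0.6217, -0.0185, 0.0117]
ee_rot: [-3.141, 0.001, -3.012]
ft_force: [-1.2, 0.8, 7.0]
width: 0.0429
clock: 36.0
position: [0.6217, -0.0185, 0.0117]
ee_rot: [-3.141, 0.001, -3.012]
ft_force: [-2.1, -0.3, 5.5]
width: 0.0428
clock: 37.0
position: [0.6208, -0.0184, 0.1298]
ee_rot: [3.141, -0.002, -3.012]
ft_force: [0.4, 0.2, -1.2]
width: 0.0431
37.0 [ 0.6208 -0.0184  0.1298] [ 3.1412e+00 -2.0000e-03 -3.0124e+00] w 0.0431 F [ 0.4  0.2 -1.2] q [-0.09  0.55  1.41 -0.    1.18 -1.79]
units [ 3.032 -5.521  0.745] twist 0.0
```

```bash
python3 -m handwheel '{"linear":[[0.15,-0.3,0],[0.4,-0.7,0],[0.4,-0.7,0],[0.4,-0.7,0],[0.2,-0.3,0],[0,0,0],[0,0,0]],"twist":[0,0,0,0,0,0,0]}'
python3 - <<'E'
from fit import *
st()
t=snap("top"); t["image"]=cv2.imread("pics/top0.png")[:,:,::-1]; s=snap("side"); s["image"]=cv2.imread("pics/side0.png")[:,:,::-1]
w=snap("wrist")
for c,roi in((t,(360,205,415,265)),(s,(300,290,375,350))): fit([(c,roi)],"coaster",(.528,-.2525,0),0,False)
q=pj(w,M["coaster"]+[.528,-.2525,0]); print(q.min(0),q.max(0)); a=q.min(0)-12;b=q.max(0)+12; roi=(max(0,int(a[0])),int(a[1]),int(b[0]),int(b[1]))
p,ms=fit([(w,roi)],"coaster",(.528,-.2525,0),0,False)
vis=w["image"][:,:,::-1].copy(); cs,_=cv2.findContours(ms[0][1],0,1); cv2.drawContours(vis,cs,-1,(255,0,255),1)
cs,_=cv2.findContours((sil(w,"coaster",p,0)>127).astype(np.uint8),0,1); cv2.drawContours(vis,cs,-1,(0,255,0),1)
cv2.imwrite("pics/co.png",vis)
E
```

```text
clock: 37.88
position: [0.574, -0.1328, 0.131]
ee_rot: [3.141, -0.0, -3.012]
ft_force: [-0.5, -0.1, -1.5]
width: 0.0429
37.88 [ 0.574  -0.1328  0.131 ] [ 3.1414e+00 -1.0000e-04 -3.0118e+00] w 0.0429 F [-0.5 -0.1 -1.5] q [-0.29  0.48  1.51  0.    1.15 -1.99]
coaster [ 0.5286 -0.2529  0.    ] xor 0.052
coaster [ 0.5312 -0.2513  0.    ] xor 0.096
[62.26121727 61.02016166] [188.43648783 187.62971169]
coaster [ 0.5274 -0.2518  0.    ] xor 0.021
```

View pics/co.png

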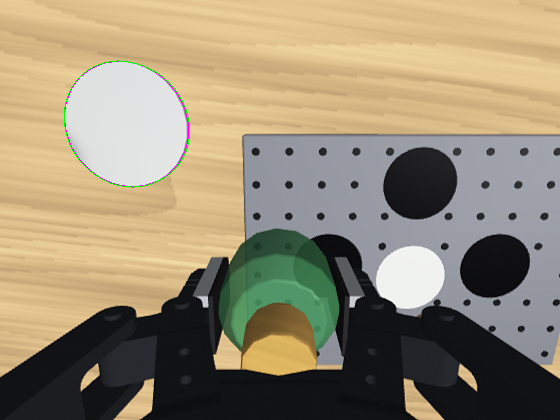

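```bash
python3 plan.py .5285 -.2522 .0117
python3 -m handwheel '{"linear":[[0.3,-0.5,0],[0.4,-0.7,0],[0.4,-0.7,0],[0.3,-0.6,0],[0.11,-0.31,0],[0,0,0],[0,0,0]],"twist":[0,0,0,0,0,0,0]}'; python3 plan.py .5285 -.2522 .0117
```

```text
38.02 [ 0.5741 -0.1327  0.131 ] [ 3.1415 -0.     -3.0113] w 0.043 F [ 0.9  0.1 -2.7] q [-0.29  0.48  1.51  0.    1.15 -1.99]
units [ 1.518 -2.813  2.982] twist 0.0
clock: 38.9
position: [0.5288, -0.2518, 0.131]
ee_rot: [3.141, 0.0, -3.012]
ft_force: [0.1, 0.2, -1.6]
width: 0.0428
38.9 [ 0.5288 -0.2518  0.131 ] [ 3.1414  0.     -3.0115] w 0.0428 F [ 0.1  0.2 -1.6] q [-0.51  0.48  1.52  0.    1.14 -2.21]
units [ 0.008 -0.008  2.983] twist 0.0
```

```bash
python3 -m handwheel '{"linear":[[0,0,0.5],[0,0,0.7],[0,0,0.7],[0,0,0.5],[0,0,0.25],[0,0,0.15],[0,0,0.05],[0,0,0],[0,0,0]],"twist":[0,0,0,0,0,0,0,0,0]}'
python3 -m handwheel '{"linear":[[0,0,0.05],[0,0,0.03],[0,0,0]],"twist":[0,0,0]}'
```

```text
clock: 40.02
position: [0.5286, -0.2529, 0.0176]
ee_rot: [-3.141, 0.001, -3.012]
ft_force: [0.7, 0.4, -1.7]
width: 0.043
clock: 40.4
position: [0.5283, -0.2527, 0.0138]
ee_rot: [3.141, -0.0, -3.012]
ft_force: [-0.2, 0.2, -2.1]
width: 0.0427
```

```bash
python3 -m handwheel '{"linear":[[0,0,0.03],[0,0,0]],"twist":[0,0]}'
python3 -m handwheel '{"linear":[[0,0,0.025],[0,0,0]],"twist":[0,0]}'
python3 -m handwheel '{"linear":[[0,0,0.02],[0,0,0]],"twist":[0,0]}'
```

```text
clock: 40.65
position: [0.5284, -0.2527, 0.0126]
ee_rot: [3.142, -0.0, -3.012]
ft_force: [-0.8, 0.1, -1.9]
width: 0.0433
clock: 40.9
position: [0.5284, -0.2528, 0.0117]
ee_rot: [-3.142, 0.0, -3.012]
ft_force: [0.9, -0.5, -1.1]
width: 0.0428
clock: 41.15
position: [0.5285, -0.2528, 0.0117]
ee_rot: [-3.141, 0.0, -3.012]
ft_force: [-3.8, 3.2, 8.5]
width: 0.0426
```

Contact. Release, rise, and check from the side.

```bash
python3 -m handwheel '{"linear":[[0,0,0],[0,0,0],[0,0,0],[0,0,0]],"twist":[0,0,0,0]}' 70
python3 -m handwheel '{"linear":[[0,0,-0.2],[0,0,-0.6],[0,0,-0.8],[0,0,-0.9],[0,0,-0.9],[0,0,-0.7],[0,0,0]],"twist":[0,0,0,0,0,0,0]}' 
python3 -m handwheel '{"linear":[[-0.1,0.4,0],[-0.15,0.8,0],[-0.15,0.9,0],[-0.15,0.9,0],[-0.1,0.5,0],[0,0,0]],"twist":[0,0,0,0,0,0]}' 
python3 plan.py .4548 .2911 .175
python3 - <<'E'
from h import *
snap("side","s2.png"); snap("top","t2.png")
E
```

```text
clock: 41.65
position: [0.5284, -0.2527, 0.0108]
ee_rot: [3.142, -0.0, -3.012]
ft_force: [0.1, -0.0, -0.1]
width: 0.0705
clock: 42.52
position: [0.5291, -0.2531, 0.1777]
ee_rot: [-3.139, 0.004, -3.012]
ft_force: [0.2, 0.4, 0.4]
width: 0.0699
clock: 43.28
position: [0.5361, -0.1093, 0.1745]
ee_rot: [3.141, -0.001, -3.01]
ft_force: [-0.1, -0.4, 0.0]
width: 0.07
43.27 [ 0.5361 -0.1093  0.1745] [ 3.1413e+00 -7.0000e-04 -3.0104e+00] w 0.07 F [-0.1 -0.4  0. ] q [-0.27  0.35  1.6  -0.    1.2  -1.97]
units [ 0.706 10.19  -0.014] twist 0.0
```

View pics/s2.png

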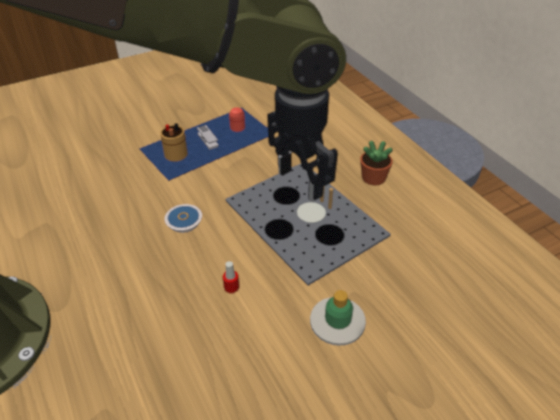

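```bash
python3 -m handwheel '{"linear":[[0.03,0.5,0],[0.06,0.9,0],[0.07,0.95,0],[0.07,0.95,0],[0.07,0.95,0],[0.07,0.95,0],[0.07,0.95,0],[0.07,0.95,0],[0.07,0.95,0],[0.07,0.95,0]],"twist":[0,0,0,0,0,0,0,0,0,0]}'
python3 -m handwheel '{"linear":[[0.05,0.8,0],[0.006,0.39,0],[0,0,0],[0,0,0]],"twist":[0,0,0,0]}'
python3 plan.py .4548 .2911 .0216 -3.012
```

```text
clock: 44.62
position: [0.4633, 0.2443, 0.1749]
ee_rot: [3.142, -0.0, -3.013]
ft_force: [-0.2, 0.6, 0.3]
width: 0.0705
clock: 45.12
position: [0.4559, 0.2891, 0.1748]
ee_rot: [-3.141, -0.0, -3.013]
ft_force: [0.3, -0.6, 0.1]
width: 0.0703
45.12 [0.4559 0.2891 0.1748] [-3.1414e+00 -1.0000e-04 -3.0132e+00] w 0.0703 F [ 0.3 -0.6  0.1] q [ 0.5   0.33  1.62 -0.    1.19 -1.2 ]
units [0.02  0.053 3.831] twist -0.0012
```

```bash
python3 -m handwheel '{"linear":[[0.02,0.053,0.6],[0,0,0.8],[0,0,0.8],[0,0,0.6],[0,0,0.4],[0,0,0.3],[0,0,0.2],[0,0,0.11],[0,0,0],[0,0,0]],"twist":[0,0,0,0,0,0,0,0,0,0]}'
python3 plan.py .4548 .2911 .0216 -3.012
```

```text
clock: 46.38
position: [0.4548, 0.2921, 0.0229]
ee_rot: [3.141, 0.001, -3.012]
ft_force: [-0.1, -0.3, 0.3]
width: 0.0698
46.38 [0.4548 0.2921 0.0229] [ 3.1413e+00  7.0000e-04 -3.0123e+00] w 0.0698 F [-0.1 -0.3  0.3] q [ 0.5   0.54  1.72 -0.    0.88 -1.2 ]
units [ 0.002 -0.026  0.033] twist -0.0003
```

```bash
python3 -m handwheel '{"linear":[[0,-0.026,0.03],[0,0,0],[0,0,0],[0,0,0],[0,0,0],[0,0,0],[0,0,0],[0,0,0]],"twist":[0,0,0,0,0,0,0,0]}' 40 40
python3 -m handwheel '{"linear":[[0,0,-0.2],[0,0,-0.5],[0,0,-0.8],[0,0,-0.9],[0,0,-0.6],[0,0,-0.2],[0,0,0]],"twist":[0,0,0,0,0,0,0]}' 
python3 -m handwheel '{"linear":[[-0.06,-0.4,0],[-0.12,-0.85,0],[-0.14,-0.95,0],[-0.14,-0.95,0],[-0.14,-0.95,0],[-0.14,-0.95,0],[-0.14,-0.95,0],[-0.14,-0.95,0],[-0.12,-0.85,0],[-0.02,-0.4,0]],"twist":[0,0,0,0,0,0,0,0,0,0]}' 
python3 -m handwheel '{"linear":[[0,0,0],[0,0,0]],"twist":[0,0]}' 
python3 plan.py .5433 -.0280 .0266 -3.012
```

```text
clock: 47.38
position: [0.4549, 0.291, 0.0216]
ee_rot: [3.141, 0.001, -3.012]
ft_force: [-0.0, -1.5, 6.2]
width: 0.051
clock: 48.25
position: [0.4546, 0.2909, 0.1491]
ee_rot: [-3.142, -0.0, -3.012]
ft_force: [0.4, 0.3, -0.8]
width: 0.0511
clock: 49.5
position: [0.5426, -0.0305, 0.1483]
ee_rot: [3.141, -0.002, -3.014]
ft_force: [0.1, 0.3, -0.1]
width: 0.0506
clock: 49.75
position: [0.5426, -0.0276, 0.149]
ee_rot: [3.141, -0.001, -3.012]
ft_force: [-1.0, 0.2, -0.3]
width: 0.0509
49.75 [ 0.5426 -0.0276  0.149 ] [ 3.1413e+00 -5.0000e-04 -3.0118e+00] w 0.0509 F [-1.   0.2 -0.3] q [-0.12  0.37  1.63  0.    1.14 -1.82]
units [-0.015 -0.012  3.061] twist 0.0002
```

```bash
python3 -m handwheel '{"linear":[[-0.015,-0.01,0.5],[0,0,0.7],[0,0,0.7],[0,0,0.5],[0,0,0.3],[0,0,0.15],[0,0,0.05],[0,0,0],[0,0,0]],"twist":[0,0,0,0,0,0,0,0,0]}'
python3 plan.py .5433 -.0280 .0266 -3.012
```

```text
clock: 50.88
position: [0.5438, -0.0287, 0.0338]
ee_rot: [-3.141, 0.001, -3.012]
ft_force: [0.2, 0.4, -0.9]
width: 0.0507
50.88 [ 0.5438 -0.0287  0.0338] [-3.1414e+00  7.0000e-04 -3.0124e+00] w 0.0507 F [ 0.2  0.4 -0.9] q [-0.12  0.53  1.7   0.    0.91 -1.82]
units [0.011 0.018 0.179] twist -0.0004
```

```bash
python3 -m handwheel '{"linear":[[0.01,0.015,0.08],[0,0,0.05],[0,0,0.02],[0,0,0],[0,0,0]],"twist":[0,0,0,0,0]}'
python3 -m handwheel '{"linear":[[0,0,0.03],[0,0,0]],"twist":[0,0]}'
python3 -m handwheel '{"linear":[[0,0,0.02],[0,0,0]],"twist":[0,0]}'
```

```text
clock: 51.5
position: [0.5432, -0.0281, 0.0273]
ee_rot: [-3.142, 0.0, -3.012]
ft_force: [0.4, 0.0, -1.0]
width: 0.0506
clock: 51.75
position: [0.5433, -0.0281, 0.0266]
ee_rot: [-3.141, 0.0, -3.012]
ft_force: [-2.9, 0.3, 6.8]
width: 0.0509
clock: 52.0
position: [0.5434, -0.0281, 0.0266]
ee_rot: [-3.141, 0.001, -3.012]
ft_force: [-7.9, 0.4, 16.9]
width: 0.0505
```

```bash
python3 -m handwheel '{"linear":[[0,0,-0.02],[0,0,0],[0,0,0],[0,0,0]],"twist":[0,0,0,0]}' 70
python3 -m handwheel '{"linear":[[0,0,-0.2],[0,0,-0.6],[0,0,-0.8],[0,0,-0.8],[0,0,-0.8],[0,0,-0.4],[0,0,0],[0,0,0]],"twist":[0,0,0,0,0.17,0.17,0.17,0.17]}' 70
python3 -m handwheel '{"linear":[[0,0,0],[0,0,0],[0,0,0],[0,0,0],[0,0,0],[0,0,0],[0,0,0],[0,0,0]],"twist":[0.17,0.17,0.17,0.17,0.17,0.156,0,0]}' 44
python3 plan.py .5371 .3033 .0097 1.585
```

```text
clock: 52.5
position: [0.5431, -0.0281, 0.026]
ee_rot: [3.142, -0.0, -3.012]
ft_force: [0.5, -0.5, -0.4]
width: 0.0699
clock: 53.5
position: [0.5432, -0.0281, 0.1709]
ee_rot: [3.141, 0.001, 2.585]
ft_force: [0.1, -0.1, 0.3]
width: 0.0699
clock: 54.5
position: [0.5432, -0.0281, 0.1704]
ee_rot: [3.141, 0.0, 1.588]
ft_force: [-0.0, -0.1, -0.2]
width: 0.0442
54.5 [ 0.5432 -0.0281  0.1704] [3.1413e+00 1.0000e-04 1.5883e+00] w 0.0442 F [-0.  -0.1 -0.2] q [-0.12  0.34  1.61 -0.    1.19 -0.14]
units [ 8.287 -0.034  4.017] twist 0.0033
```

```bash
python3 -m handwheel '{"linear":[[0.4,-0.003,0],[0.85,-0.003,0],[0.95,-0.003,0],[0.95,-0.003,0],[0.95,-0.003,0],[0.95,-0.003,0],[0.95,-0.003,0],[0.95,-0.003,0],[0.85,-0.004,0],[0.487,-0.004,0]],"twist":[0.0033,0,0,0,0,0,0,0,0,0]}'
python3 -m handwheel '{"linear":[[0,0,0],[0,0,0]],"twist":[0,0]}'
python3 plan.py .5371 .3033 .0097 1.585
```

```text
clock: 55.75
position: [0.5375, 0.3055, 0.17]
ee_rot: [-3.141, -0.0, 1.584]
ft_force: [-0.4, -0.4, 0.1]
width: 0.0441
clock: 56.0
position: [0.5383, 0.3027, 0.17]
ee_rot: [-3.141, 0.0, 1.581]
ft_force: [-0.3, -0.2, -0.7]
width: 0.0439
56.0 [0.5383 0.3027 0.17  ] [-3.1414e+00  2.0000e-04  1.5813e+00] w 0.0439 F [-0.3 -0.2 -0.7] q [ 0.45  0.5   1.39 -0.    1.25  0.44]
units [ 0.016 -0.029  4.008] twist -0.0037
```

```bash
python3 -m handwheel '{"linear":[[0.016,-0.029,0.6],[0,0,0.8],[0,0,0.8],[0,0,0.7],[0,0,0.4],[0,0,0.3],[0,0,0.2],[0,0,0.1],[0,0,0],[0,0,0]],"twist":[-0.0037,0,0,0,0,0,0,0,0,0]}'
python3 plan.py .5371 .3033 .0097 1.585
```

```text
clock: 57.25
position: [0.5373, 0.3041, 0.0146]
ee_rot: [3.141, -0.0, 1.585]
ft_force: [-0.3, -0.1, -0.2]
width: 0.0438
57.25 [0.5373 0.3041 0.0146] [ 3.1409e+00 -3.0000e-04  1.5853e+00] w 0.0438 F [-0.3 -0.1 -0.2] q [ 0.46  0.69  1.48 -0.    0.97  0.44]
units [-0.02  -0.005  0.122] twist 0.0003
```

```bash
python3 -m handwheel '{"linear":[[-0.02,-0.005,0.07],[0,0,0.05],[0,0,0],[0,0,0]],"twist":[0,0,0,0]}'
python3 -m handwheel '{"linear":[[0,0,0],[0,0,0],[0,0,0],[0,0,0],[0,0,0],[0,0,0],[0,0,0],[0,0,0]],"twist":[0,0,0,0,0,0,0,0]}' 10 40
python3 -m handwheel '{"linear":[[0,0,-0.2],[0,0,-0.5],[0,0,-0.8],[0,0,-0.9],[0,0,-0.8],[0,0,-0.3],[0,0,0]],"twist":[0,0,0,0,0,0,0]}' 
python3 -m handwheel '{"linear":[[-0.5,0.12,0],[-0.8,0.2,0],[-0.9,0.22,0],[-0.9,0.22,0],[-0.9,0.22,0],[-0.9,0.22,0],[-0.8,0.2,0],[-0.5,0.12,0],[-0.24,0.08,0],[0,0,0]],"twist":[0,0,0,0,0,0,0,0,0,0]}' 
python3 plan.py .6008 .0465 .0147 1.585
```

```text
clock: 57.75
position: [0.5369, 0.3032, 0.0093]
ee_rot: [3.142, 0.0, 1.585]
ft_force: [-0.2, -0.6, -0.8]
width: 0.0441
clock: 58.75
position: [0.537, 0.3033, 0.0095]
ee_rot: [3.141, -0.0, 1.585]
ft_force: [-1.0, -0.1, 4.6]
width: 0.0213
clock: 59.62
position: [0.537, 0.3032, 0.1498]
ee_rot: [3.141, -0.0, 1.585]
ft_force: [0.7, -0.4, -1.3]
width: 0.0209
clock: 60.88
position: [0.6046, 0.0464, 0.149]
ee_rot: [-3.141, -0.0, 1.585]
ft_force: [-0.5, 0.5, -0.8]
width: 0.021
60.88 [0.6046 0.0464 0.149 ] [-3.1411e+00 -1.0000e-04  1.5848e+00] w 0.021 F [-0.5  0.5 -0.8] q [0.02 0.5  1.44 0.   1.2  0.  ]
units [ 0.004 -0.094  3.357] twist -0.0002
```

```bash
python3 -m handwheel '{"linear":[[0,-0.094,0.4],[0,0,0.7],[0,0,0.8],[0,0,0.7],[0,0,0.4],[0,0,0.15],[0,0,0.05],[0,0,0],[0,0,0]],"twist":[0,0,0,0,0,0,0,0,0]}'
python3 plan.py .6008 .0465 .0147 1.585
```

```text
clock: 62.0
position: [0.6012, 0.0465, 0.022]
ee_rot: [3.141, 0.0, 1.585]
ft_force: [0.6, -0.5, -0.5]
width: 0.021
62.0 [0.6012 0.0465 0.022 ] [3.1405 0.     1.5852] w 0.021 F [ 0.6 -0.5 -0.5] q [ 0.02  0.66  1.53 -0.    0.96  0.  ]
units [ 0.001 -0.009  0.182] twist 0.0002
```

```bash
python3 -m handwheel '{"linear":[[0,-0.005,0.08],[0,0,0.05],[0,0,0.03],[0,0,0],[0,0,0]],"twist":[0,0,0,0,0]}'
python3 -m handwheel '{"linear":[[0,0,0.03],[0,0,0]],"twist":[0,0]}'
```

```text
clock: 62.62
position: [0.6007, 0.0465, 0.0149]
ee_rot: [3.142, 0.0, 1.585]
ft_force: [-0.4, 0.2, -0.7]
width: 0.021
clock: 62.88
position: [0.6008, 0.0465, 0.0145]
ee_rot: [3.141, 0.0, 1.585]
ft_force: [-4.3, -0.2, 7.4]
width: 0.0208
```

```bash
python3 -m handwheel '{"linear":[[0,0,0],[0,0,0],[0,0,0],[0,0,0]],"twist":[0,0,0,0]}' 44
python3 -m handwheel '{"linear":[[0,0,-0.2],[0,0,-0.6],[0,0,-0.8],[0,0,-0.8],[0,0,-0.8],[0,0,-0.5],[0,0,0],[0,0,0]],"twist":[0,0,0,0,-0.06,-0.053,0,0]}'
python3 plan.py .6194 .3187 .0068 1.698
```

```text
clock: 63.38
position: [0.6006, 0.0465, 0.0136]
ee_rot: [-3.141, 0.0, 1.585]
ft_force: [1.1, -0.7, -0.0]
width: 0.0443
clock: 64.38
position: [0.6003, 0.0464, 0.1608]
ee_rot: [-3.141, -0.0, 1.697]
ft_force: [0.0, 0.1, -0.6]
width: 0.0441
64.38 [0.6003 0.0464 0.1608] [-3.1405e+00 -1.0000e-04  1.6970e+00] w 0.0441 F [ 0.   0.1 -0.6] q [ 0.02  0.48  1.44  0.    1.22 -0.11]
units [6.691 1.338 3.851] twist -0.001
```

```bash
python3 -m handwheel '{"linear":[[0.5,0.1,0],[0.8,0.16,0],[0.9,0.18,0],[0.9,0.18,0],[0.9,0.18,0],[0.9,0.18,0],[0.9,0.18,0],[0.6,0.12,0],[0.291,0.058,0],[0,0,0]],"twist":[0,0,0,0,0,0,0,0,0,0]}' 60
python3 plan.py .6194 .3187 .0068 1.698
python3 -m handwheel '{"linear":[[0,0,0.5],[0,0,0.7],[0,0,0.8],[0,0,0.7],[0,0,0.4],[0,0,0.3],[0,0,0.2],[0,0,0.1],[0,0,0],[0,0,0]],"twist":[0,0,0,0,0,0,0,0,0,0]}'
python3 plan.py .6194 .3187 .0068 1.698
```

```text
clock: 65.62
position: [0.6193, 0.3194, 0.161]
ee_rot: [-3.141, 0.0, 1.699]
ft_force: [0.5, -0.6, -0.7]
width: 0.0599
65.62 [0.6193 0.3194 0.161 ] [-3.1408e+00  3.0000e-04  1.6990e+00] w 0.0599 F [ 0.5 -0.6 -0.7] q [ 0.42  0.69  1.11 -0.    1.34  0.3 ]
units [-1.600e-02 -1.000e-03  3.855e+00] twist 0.001
clock: 66.88
position: [0.62, 0.3189, 0.0143]
ee_rot: [3.141, -0.0, 1.698]
ft_force: [0.3, 0.7, 0.4]
width: 0.0596
66.88 [0.62   0.3189 0.0143] [ 3.1407e+00 -2.0000e-04  1.6982e+00] w 0.0596 F [0.3 0.7 0.4] q [ 0.42  0.85  1.2  -0.    1.09  0.3 ]
units [-0.002 -0.015  0.188] twist 0.0002
```

```bash
python3 -m handwheel '{"linear":[[0,-0.012,0.1],[0,0,0.08],[0,0,0],[0,0,0]],"twist":[0,0,0,0]}'
python3 -m handwheel '{"linear":[[0,0,0],[0,0,0],[0,0,0],[0,0,0],[0,0,0],[0,0,0],[0,0,0],[0,0,0]],"twist":[0,0,0,0,0,0,0,0]}' 20 40
python3 -m handwheel '{"linear":[[0,0,-0.2],[0,0,-0.5],[0,0,-0.8],[0,0,-0.9],[0,0,-0.8],[0,0,-0.4],[0,0,0]],"twist":[0,0,0,0,0,0,0]}' 
python3 -m handwheel '{"linear":[[-0.5,-0.06,0],[-0.8,-0.1,0],[-0.85,-0.11,0],[-0.85,-0.11,0],[-0.85,-0.11,0],[-0.85,-0.11,0],[-0.85,-0.11,0],[-0.85,-0.11,0],[-0.85,-0.11,0],[-0.85,-0.11,0]],"twist":[0,0,0,0,0,0,0,0,0,0]}' 
python3 -m handwheel '{"linear":[[-0.85,-0.11,0],[-0.8,-0.1,0],[-0.3,-0.037,0],[0,0,0],[0,0,0]],"twist":[0,0,0,0,0]}' 
python3 plan.py .6194 -.0867 .0118 1.698
```

```text
clock: 67.38
position: [0.6193, 0.3187, 0.0065]
ee_rot: [3.142, -0.0, 1.698]
ft_force: [-0.4, -0.7, 0.2]
width: 0.0605
clock: 68.38
position: [0.6194, 0.3187, 0.0068]
ee_rot: [3.141, -0.0, 1.698]
ft_force: [0.1, 0.6, 5.3]
width: 0.0346
clock: 69.25
position: [0.6195, 0.3188, 0.1517]
ee_rot: [3.14, -0.001, 1.698]
ft_force: [0.4, 0.9, -0.9]
width: 0.0348
clock: 70.5
position: [0.6181, -0.0102, 0.1491]
ee_rot: [-3.139, -0.0, 1.698]
ft_force: [0.6, 0.6, -0.3]
width: 0.0346
clock: 71.12
position: [0.6191, -0.0858, 0.1502]
ee_rot: [-3.141, -0.0, 1.699]
ft_force: [0.6, 0.3, -0.0]
width: 0.0348
71.12 [ 0.6191 -0.0858  0.1502] [-3.1411e+00 -3.0000e-04  1.6989e+00] w 0.0348 F [ 0.6  0.3 -0. ] q [-0.2   0.54  1.38  0.    1.22 -0.32]
units [-0.024  0.005  3.459] twist 0.0009
```

```bash
python3 -m handwheel '{"linear":[[-0.024,0.005,0.4],[0,0,0.7],[0,0,0.8],[0,0,0.7],[0,0,0.4],[0,0,0.2],[0,0,0.08],[0,0,0],[0,0,0]],"twist":[0,0,0,0,0,0,0,0,0]}'
python3 plan.py .6192 -.0867 .0118 1.698
```

```text
clock: 72.25
position: [0.6199, -0.0876, 0.02]
ee_rot: [3.141, 0.0, 1.698]
ft_force: [-0.2, 0.7, -0.6]
width: 0.0347
72.25 [ 0.6199 -0.0876  0.02  ] [3.1406e+00 3.0000e-04 1.6982e+00] w 0.0347 F [-0.2  0.7 -0.6] q [-0.2   0.7   1.45  0.    0.99 -0.33]
units [ 0.025 -0.015  0.205] twist 0.0002
```

```bash
python3 -m handwheel '{"linear":[[0.022,-0.012,0.1],[0,0,0.06],[0,0,0.03],[0,0,0],[0,0,0]],"twist":[0,0,0,0,0]}'
python3 -m handwheel '{"linear":[[0,0,0.025],[0,0,0]],"twist":[0,0]}'
```

```text
clock: 72.88
position: [0.619, -0.0867, 0.0117]
ee_rot: [3.142, -0.0, 1.698]
ft_force: [-1.0, 0.3, -0.1]
width: 0.0343
clock: 73.12
position: [0.6192, -0.0868, 0.0117]
ee_rot: [3.141, 0.0, 1.698]
ft_force: [-5.2, 1.3, 10.6]
width: 0.0349
```

Release, rise, return to the original viewing pose and compare.

```bash
python3 -m handwheel '{"linear":[[0,0,0],[0,0,0],[0,0,0],[0,0,0]],"twist":[0,0,0,0]}' 60
python3 -m handwheel '{"linear":[[0,0,-0.2],[0,0,-0.6],[0,0,-0.8],[0,0,-0.9],[0,0,-0.9],[0,0,-0.9],[0,0,-0.8],[0,0,-0.4],[0,0,0],[0,0,0]],"twist":[0,0,0,0,0,0,0,0,0,0]}'
python3 plan.py .5776 .0059 .2306 1.6956
python3 -m handwheel '{"linear":[[0.6,-0.18,0],[0.6,-0.18,0],[0.6,-0.18,0],[0.6,-0.18,0],[0,0,0],[0,0,0],[0,0,0]],"twist":[0.002,0,0,0,0,0,0]}'
cat > m2.py <<'E'
from fit import *
w=snap("wrist","w9.png"); st()
for nm,p0,z,roi,yw in [("peg",(.6045,-.021,.129),0,(190,65,410,330),1),("clip",(.6,.047,.0),.008,(275,100,335,184),1),("cup",(.542,-.029,0),.008,(195,180,271,260),0),("balm",(.618,-.088,0),.008,(285,250,330,306),0)]: fit([(w,roi)],nm,p0,z,yw)
snap("side","s9.png")
E
python3 m2.py
```

```text
clock: 73.62
position: [0.6189, -0.0867, 0.0106]
ee_rot: [-3.141, -0.0, 1.698]
ft_force: [-0.7, 0.1, 0.8]
width: 0.0599
clock: 74.88
position: [0.6186, -0.0867, 0.2291]
ee_rot: [-3.14, -0.001, 1.698]
ft_force: [0.7, -0.2, -0.4]
width: 0.06
74.88 [ 0.6186 -0.0867  0.2291] [-3.1395e+00 -7.0000e-04  1.6981e+00] w 0.06 F [ 0.7 -0.2 -0.4] q [-0.2   0.47  1.29 -0.    1.38 -0.33]
units [ 2.424 -0.729 -0.037] twist 0.0025
clock: 75.75
position: [0.5785, 0.0043, 0.2304]
ee_rot: [-3.141, 0.0, 1.695]
ft_force: [0.4, 0.3, 0.7]
width: 0.0601
75.8 [0.5785 0.0043 0.2305] [-3.1413  0.      1.6954] w 0.0602 F [-0.7 -0.4 -0.4] q [-0.06  0.36  1.44 -0.    1.34 -0.18]
peg [ 0.6038 -0.0199  0.1305] xor 0.025
clip [0.5999 0.0477 0.021 ] xor 0.049
cup [ 0.5423 -0.0277  0.    ] xor 0.036
balm [ 0.6179 -0.0865  0.    ] xor 0.074
```

View pics/w9.png

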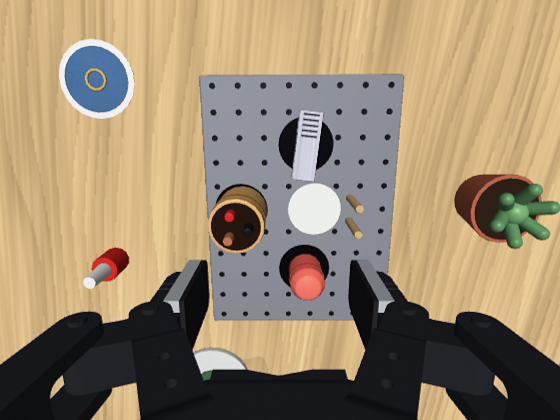

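View pics/s9.png

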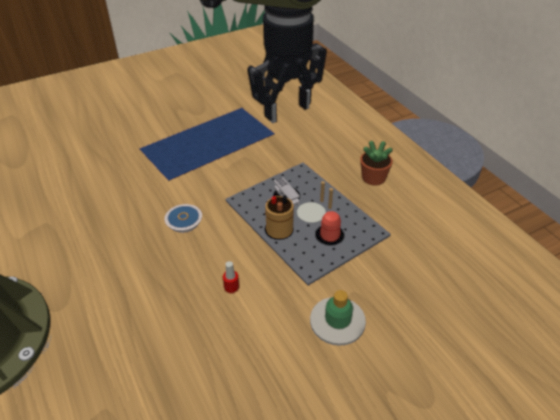

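```bash
python3 -c "
from plant import robot; print(robot.finish_job())"
```

```text
the job is handed in; nothing more can be done
None
```

The job is done and handed in at about 76 s of the 141 s allowed. I moved the balm case, the clip and the cup to the blue mat, then stood the bottle on the marble coaster. After that I put the cup, the clip and the balm case back on their own pads.

- **Returned items:** the last wrist-camera fit shows the cup, clip and balm case within about 1 mm of where they started. The clip's turn agrees to about 0.4°, which is within measuring noise.
- **Bottle:** it stands upright and centred on the coaster in the last side picture. I set it down about 1 mm from the centre estimate, but did not measure its position there afterwards.
- **Bystanders:** the nail polish, ring dish and succulent look unmoved. I judged this by eye from the pictures, not by measurement.
- **Forces:** the largest reading printed after a move was about 19 N at the wrist, during a set-down. I only saw the force at the end of each move, not during it.
- **Disagreements:** the top and wrist cameras differed by up to about 3.5 mm, so I mostly averaged them. One close-up clip fit failed because its mask ran into the white pad. I discarded it after the picture and the projected clip outline confirmed the earlier pose.

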